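# Nudge a gasket ring into its recess and swing the keeper over it

## Robot

A 6-joint arm with a two-finger parallel gripper is mounted at the origin on the work surface. World frame = base frame: x ahead of the robot, y to its left, z up, the work surface at z = 0. Lengths are in m, angles in rad, forces in N, time in s.
With the tool pointing down it reaches from about 0.325 to 0.75 m from the base axis. Payload 7.6 kg.
Tool frame: the origin (TCP) lies at the very end of the fingers, on their centre line; the grasp point (between the pads) lies 19 mm behind it; z points along the fingers, y is the direction in which the jaws open and shut (so a half turn about z gives the same grasp; the last joint's range is limited). The gripper opens to 85 mm and grips with 20 to 120 N. Pads are 22 mm wide; open, the fingers measure 114 mm over their backs; the gripper's body (76 mm by 85 mm) begins 54 mm behind the grasp point. The pads swing forward as they close: fully open they stand 13 mm farther back than shut.
Start: joints at [1.261, 0.052, 1.401, -0, 1.689, -0.07], TCP at [0.125, 0.51, 0.231] pointing down, gripper open.
Joint ranges: [-2.9, 2.9], [-0.91, 2.17], [0.12, 2.37], [-1.06, 4.2], [0.26, 2.73], [-2.93, 2.93]. Speed limits (rad/s): [2.57, 2.57, 3.01, 3.14, 3.14, 3.14].

## Interface

Orientations are given as a rotation vector (axis times angle).
In Python, from bench import ctrl gives the robot as it stands.
- The arm moves only by the shell command python3 -m jog 'ROWS' [FORCE]. ROWS is JSON, a list of rows, each a list of 7 numbers: the shift along the tool's x, y, z in m, then the turn, a rotation vector about the tool's x, y, z in degrees, then the opening, from 0 (shut) to 1 (fully open). A call has 1 to 10 rows; each row is the pose to reach, as a shift and turn from the pose commanded when the call began, along the tool's axes at that moment; what a row does not reach only later rows make up. A row lasts 1/8 s, in which the tool goes at most 62.5 mm and 10.7 degrees, less where a joint would pass 70% of its speed; a pose out of reach is approached as far as the arm can. A call with a gripper value outside its range is refused whole. The fingers move at their own pace and stop on an object; FORCE is the grip in N (left out, the last holds). Time passes only in rows, so rows that repeat a pose let the fingers close. It gives the time, the measured TCP pose, the force and the opening at its end, in the units of the state.
- ctrl.observe(): the state, without advancing time (a new reading comes with each control period).
- ctrl.capture(name): name is "side" or "top" or "wrist"; returns a dict with "color" (420x560x3 uint8, red, green, blue), "range_z" (420x560 float32, m along the optical axis (not along the pixel's ray), 0 where there is no reading), "fov_y" (degrees; the focal length in pixels is half the picture's height over the tangent of half this angle, whatever the lens; pixels are square), "cx", "cy" (the principal point, pixels), "cam_to_world" (4x4, takes a point from camera to world coordinates); the wrist camera has in their place "T_tool_cam" (4x4, takes a point from camera to tool coordinates, whose origin is the TCP and whose axes are the flange's). Camera axes: x right, y down, z forward; pixel columns grow to the right and rows downward; lengths in m; the calibration is good to about 2 mm. A picture is of the moment at which its call begins: read the wrist's pose just before it.
- ctrl.job_done(): hands the job in, once; it reports no verdict.
Trained networks look in a picture, given as the dict that the camera call returned (one of the last four; its "shot" number tells which), for a name from the list of things; names that differ only in an ending like _2 or _b are one class to them, and where a whole thing is asked for, a point or a joint stands for the part that bears it (a point fixed in the world has none). Each returns a list of dicts, best first, with "conf" (0 to 1); they miss things now and then, are a little off and sometimes report something else, mostly with a low value. They report only what shows in the picture. A call takes as long as a camera call. They do not tell look-alikes from the thing itself.
- ctrl.spot_in(picture, thing): "bbox" ([left, top, right, bottom] as shares, 0 to 1, of the picture: columns of its width, rows of its height, round what is visible of it).
- ctrl.masks_of(picture, thing): "pixels" (420x560 bool, what is visible of it) and "bbox" ([left, top, right, bottom] as shares, 0 to 1, of the picture: columns of its width, rows of its height, round what is visible of it).
The state is a dict: "t": time; "joint_positions": joint angles; "joint_velocities": joint speeds; "joint_efforts": joint torques, N m; "position": TCP position; "orientation": TCP orientation; "wrist_force": force on the tool from outside, world axes, zero at the start; "wrist_torque": the same for the moment, N m; "opening": finger opening in m.
Only numpy, scipy, OpenCV 4.12 (cv2) and the standard library are available. Lean on these libraries where they do the work, as an engineer would, in place of code of your own. Each camera call takes 0.05 s, during which the arm holds its last target.

## Task

Two loose flat steel rings lie on the grey fixture plate. With the fingertips, push the larger ring across the plate until it drops over the rim of the round recess and lies flat and flush in it; then push the keeper arm by its upright pin, round across the ring, fully home against its stop. Only push: pick nothing up, and leave the smaller ring and all the other things where they are.

Things in the scene. Friction and masses are not known exactly. Their poses are not given: they have to be found in the camera images.
- fixture: Flat grey steel plate fixed to the bench, 210 (its x) x 320 (its y) x 22 mm thick, lying level, turned up to 0.4 rad about the vertical. Origin: centre of its underside, on the bench; x, y along its sides, z up. The only things standing up from it are the keeper with its pivot, and the stop: a 9 mm thick, 16 mm high peg at (60, 45.5) mm in its frame.
- recess (a point): Centre of the mouth of the round recess in the plate, level with the plate's top face (22 mm above the bench); at (0, 60, 22) mm in the plate's frame. Straight-walled flat-bottomed bore, 69 mm across, 10 mm deep, rim broken by 1 mm: the larger ring fits with 2.5 mm to spare all round. Axes as the plate's.
- ring_large: The larger loose steel ring, flat on the plate clear of the recess: 64 mm outside, 36 mm inside diameter, 10 mm thick (so flush when seated), about 170 g. Origin: centre of its underside, z up. Its sides stand straight up. Which ring lies to which side varies.
- ring_small: The smaller loose steel ring, to be left alone: 46 mm outside, 26 mm inside diameter, 10 mm thick. Also flat on the plate. Origin: centre of its underside.
- keeper (a joint): Angle (rad) of the keeper, a flat steel swing arm. 0: along the plate's +y, clear of the recess; grows anticlockwise from above to 1.571, fully home at its stop, along -x across the recess. Starts at 0 to 0.4, stays where left, needs about 1 N at the pin. Arm 78 mm long from the pivot, 18 mm wide, 4 to 12 mm above the plate: clears a seated ring, hits one still on the plate.
- pivot (a point): The keeper's pivot axis, at the level of the plate's top face; at (80, 60, 22) mm in the plate's frame. The boss round it is 28 mm across and 16 mm high, its pivot pin 22 mm high.
- keeper_pin (a point): The keeper's upright round steel pin, 12 mm in diameter, 70 mm from the pivot. This point is on its axis, 29 mm above the plate's top face; the pin stands free of the arm from 12 to 46 mm above the plate's top.
- plug: Loose upright brass plug, 20 mm in diameter, 40 mm high, standing on the plate. Leave alone. Origin: centre of its underside.
- hammer: Loose hammer lying on the bench beside the plate. Leave alone.
- screwdriver: Loose screwdriver lying on the bench beside the plate. Leave alone.
- wrench: Loose wrench lying on the bench on the robot's side of the plate. Leave alone.
- jar: Loose glass jar with a metal cap, 72 mm in diameter, 85 mm high, standing on the bench beyond the plate. Leave alone. Origin: centre of its underside.
- wax: Loose blue block, 35 x 30 x 26 mm, on the bench on the robot's side of the plate. Leave alone.
There are look-alikes about, which are no part of the job. Leave any green look-alike of the ring_large alone.

How it is judged:
By the outcome, as a careful person would: the job done as asked, in the order asked, and still so for the second after the job is handed in, with the robot touching nothing.
It also fails if it takes over 56 s, if anything falls off the work surface, if the arm or the gripper's body presses on something with over 40 N, if the wrist force passes 120 N, or if a joint passes its speed limit or range.

## Working session

There is one attempt and no reset: what is moved stays moved. The work goes in short steps, Python scripts to look and compute and a shell command to move; the robot and the scene stay as the last step left them, time stands still between calls to the robot, and variables do not carry over. Pictures are saved under pics/ and viewed, and the job is handed in when it is done.

```bash
ls; mkdir -p pics
cat > h.py <<'E'
import numpy as np, cv2
from bench import ctrl
from scipy.spatial.transform import Rotation as R
def f(p): return p["color"].shape[0]/2/np.tan(np.radians(p["fov_y"])/2)
def c2w(p,s=None):
    if "cam_to_world" in p: return np.array(p["cam_to_world"])
    T=np.eye(4);T[:3,:3]=R.from_rotvec(s["orientation"]).as_matrix();T[:3,3]=s["position"]
    return T@np.array(p["T_tool_cam"])
def cloud(p,s=None):
    h,w=p["range_z"].shape;v,u=np.mgrid[:h,:w];z=p["range_z"]
    P=np.stack([(u-p["cx"])/f(p)*z,(v-p["cy"])/f(p)*z,z],-1)
    T=c2w(p,s);return P@T[:3,:3].T+T[:3,3]
def proj(p,X,s=None):
    T=np.linalg.inv(c2w(p,s));q=T[:3,:3]@np.array(X)+T[:3,3];return q[0]/q[2]*f(p)+p["cx"],q[1]/q[2]*f(p)+p["cy"]
def onz(p,u,v,z,s=None):
    T=c2w(p,s);d=T[:3,:3]@np.array([(u-p["cx"])/f(p),(v-p["cy"])/f(p),1]);return T[:3,3]+d*(z-T[2,3])/d[2]
def save(p,n): cv2.imwrite("pics/"+n,p["color"][...,::-1])
E
python3 - <<'E'
from h import *
s=ctrl.observe();print(s)
for n in("top","side","wrist"):
    p=ctrl.capture(n);save(p,n+"0.png");np.save("/tmp/%s.npy"%n,p,allow_pickle=True)
    C=cloud(p,s)
    for t in("ring_large","ring_small","keeper","keeper_pin","plug","fixture","jar"):
        if n=="wrist" : continue
        for d in ctrl.masks_of(p,t)[:3]:
            m=d["pixels"]&(p["range_z"]>0);q=C[m]
            if len(q): print(n,t,round(d["conf"],2),np.round(np.array(d["bbox"])*[560,420,560,420]),np.round(np.median(q,0),3),np.round((q.min(0)+q.max(0))/2,3),m.sum())
E
```

```text
pics
{'t': 0.0, 'joint_positions': array([ 1.26068781e+00,  5.28312044e-02,  1.40173279e+00,  2.63373110e-06,
        1.68860343e+00, -7.03500461e-02]), 'joint_velocities': array([ 0.00096027, -0.00075058,  0.00165144, -0.00038048, -0.00049887,
        0.0007207 ]), 'joint_efforts': array([ 2.44691191e-04, -3.81673157e+01, -3.60182548e+01, -1.97726135e-04,
        6.35673234e-03, -3.09152324e-05]), 'position': array([0.12458025, 0.50969181, 0.23047127]), 'orientation': array([-3.75673807e-01, -3.11874666e+00,  2.42799802e-03]), 'wrist_force': array([ 0.06762657, -0.24223632,  0.3066394 ]), 'wrist_torque': array([-0.02315102, -0.01016912, -0.02498436]), 'opening': 0.08548278145490927}
top ring_large 0.88 [418. 246. 444. 274.] [ 0.448 -0.356  0.01 ] [ 0.447 -0.356  0.005] 405
top ring_large 0.79 [197. 139. 224. 165.] [0.698 0.176 0.01 ] [0.699 0.175 0.01 ] 329
top ring_large 0.71 [357. 313. 378. 339.] [ 0.29  -0.211  0.01 ] [ 0.291 -0.212  0.011] 373
top ring_small 0.6 [280. 277. 355. 299.] [ 0.373 -0.084  0.007] [ 0.376 -0.09   0.006] 642
top ring_small 0.45 [304. 189. 326. 211.] [ 0.
[... 747 characters left out ...]
ide ring_large 0.51 [331. 138. 354. 151.] [ 0.447 -0.348  0.008] [ 0.447 -0.352  0.005] 294
side ring_small 0.51 [261. 195. 277. 215.] [ 0.58  -0.078  0.03 ] [ 0.581 -0.081  0.026] 231
side keeper 0.69 [239. 235. 252. 277.] [0.595 0.077 0.035] [0.598 0.073 0.044] 399
side plug 0.67 [302. 271. 310. 288.] [0.457 0.12  0.051] [0.458 0.116 0.044] 157
side plug 0.27 [258. 133. 363. 181.] [ 0.533 -0.249  0.021] [ 0.516 -0.275  0.014] 1184
side plug 0.18 [218. 143. 248. 192.] [ 0.684 -0.144  0.059] [ 0.691 -0.212  0.042] 1147
side fixture 0.98 [220. 173. 341. 310.] [0.527 0.023 0.021] [ 0.53  -0.025  0.032] 11036
side jar 0.57 [218. 140. 248. 188.] [ 0.686 -0.144  0.06 ] [ 0.692 -0.163  0.043] 1142
```

Run:
```python
import numpy as np,cv2
for n,(a,b,c,d) in (("top",(170,120,400,320)),("side",(140,110,400,320))):
    p=np.load("/tmp/%s.npy"%n,allow_pickle=True).item();im=p["color"][b:d,a:c,::-1]
    cv2.imwrite("pics/%s0c.png"%n,cv2.resize(im,None,fx=3,fy=2.85 if 0 else 3,interpolation=cv2.INTER_CUBIC)[:600,:800])
```

```text
(no output)
```

View pics/top0c.png

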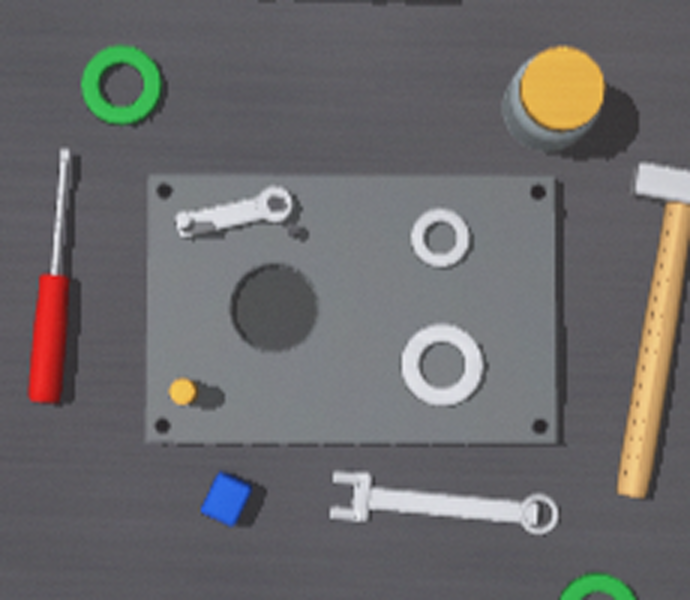

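View pics/side0c.png

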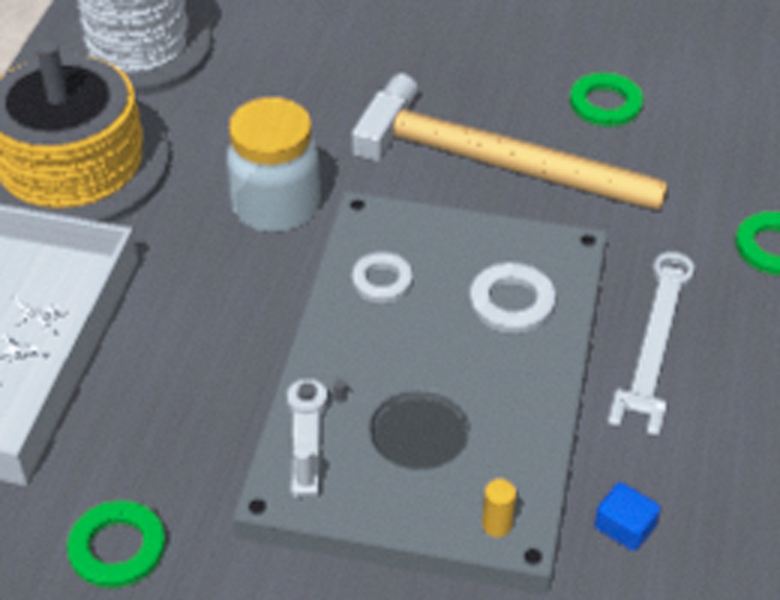

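View pics/wrist0.png

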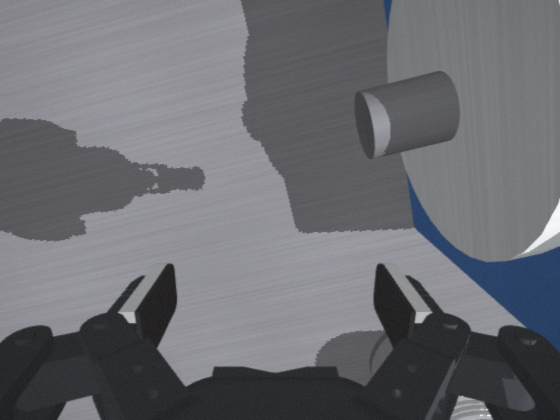

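View pics/top0.png

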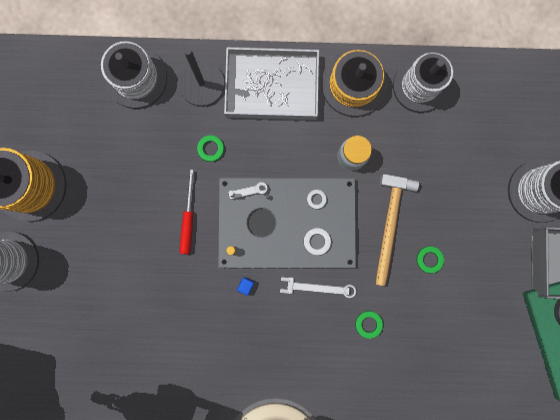

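The top view (crop ×3 from (170,120)) shows the plate nearly square to the world. The recess is at full pixel (261,222), the large ring at (317,241), the small ring at (317,199), the keeper pin at about (231,193) and the plug at (231,250). The green rings are off the plate. Next I measure these more precisely.

```bash
cat >> h.py <<'E'
def circ(P):
    A=np.c_[2*P,np.ones(len(P))];c=np.linalg.lstsq(A,(P**2).sum(1),rcond=None)[0];return c[:2],np.sqrt(c[2]+c[0]**2+c[1]**2)
E
python3 - <<'E'
from h import *
for n in("top","side"):
    p=np.load("/tmp/%s.npy"%n,allow_pickle=True).item();C=cloud(p)
    x,y,z=C[...,0],C[...,1],C[...,2]
    box=(x>.38)&(x<.68)&(y>-.2)&(y<.2)
    pl=box&(abs(z-.022)<.004); print(n,"plate z",np.median(z[pl]))
    # plate rect
    k=cv2.morphologyEx((box&(z>.015)).astype(np.uint8),cv2.MORPH_OPEN,np.ones((5,5)))
    nl,lab,st,_=cv2.connectedComponentsWithStats(k);i=1+np.argmax(st[1:,4])
    P=C[lab==i][:,:2];print("rect",cv2.minAreaRect((P*1000).astype(np.float32)))
    rc=box&(z<.0165)&(np.hypot(x-.53,y-.05)<.045)
    if rc.any(): print("recess floor px",np.round([(x[rc].min()+x[rc].max())/2,(y[rc].min()+y[rc].max())/2,np.ptp(x[rc]),np.ptp(y[rc]),np.median(z[rc])],4))
    for nm,c0,lo,hi,r in(("large",(.484,-.085),.028,.036,.045),("small",(.582,-.08),.028,.036,.035),("plug",(.458,.118),.055,.07,.03),("pin",(.595,.10),.058,.075,.05),("boss",(.61,.04),.034,.05,.06)):
        m=box&(z>lo)&(z<hi)&(np.hypot(x-c0[0],y-c0[1])<r)
        if m.sum()>5:
            (cc,rr)=cv2.minEnclosingCircle((C[m][:,:2]*1000).astype(np.float32));print(nm,np.round(cc,1),round(rr,1),np.round(C[m].mean(0),4),m.sum())
    # colour recess ellipse
    g=cv2.cvtColor(p["color"],cv2.COLOR_RGB2GRAY)
    u,v=proj(p,[.53,.05,.022]);print("proj",u,v,g[int(v),int(u)],g[int(v)+22,int(u)])
E
```

```text
top plate z 0.022161368396864223
rect ((525.7185668945312, -12.337615966796875), (208.04637145996094, 319.5315856933594), 1.5446490049362183)
recess floor px [0.525  0.0495 0.0691 0.0693 0.0124]
large [477.5 -86.5] 37.8 [ 0.4828 -0.0838  0.032 ] 369
small [576.7 -77.6] 28.6 [ 0.5816 -0.0797  0.0319] 184
plug [457.2 114.6] 10.0 [0.4572 0.1143 0.0622] 60
pin [586.4 117. ] 5.7 [0.5864 0.1166 0.0675] 24
boss [591.7  63.4] 33.9 [0.5997 0.059  0.0382] 182
proj 260.19687940971176 220.06627133632844 82 127
side plate z 0.021044756015771826
rect ((526.687255859375, -14.549789428710938), (210.60675048828125, 325.26171875), 1.330021619796753)
recess floor px [0.5256 0.049  0.0682 0.0777 0.0112]
large [483.  -83.6] 33.8 [ 0.4837 -0.0826  0.031 ] 336
small [582.8 -79.6] 23.6 [ 0.5819 -0.0796  0.0309] 163
plug [457.3 114.5] 10.7 [0.4577 0.1149 0.0602] 84
pin [586.8 116.8] 6.4 [0.5869 0.1176 0.0652] 37
boss [593.9  59.6] 32.1 [0.6013 0.0521 0.0375] 156
proj 276.8794367713191 253.17689039521042 78 127
```

```bash
cat >> h.py <<'E'
def delta(X,yaw):
    """tool down, tool x at world angle yaw(deg)"""
    s=ctrl.observe();M=R.from_rotvec(s["orientation"]).as_matrix()
    c,n=np.cos(np.radians(yaw)),np.sin(np.radians(yaw))
    G=np.array([[c,n,0],[n,-c,0],[0,0,-1]])
    print("t",round(s["t"],2),"pos",np.round(s["position"],4),"yaw",round(np.degrees(np.arctan2(M[1,0],M[0,0])),1),"F",np.round(s["wrist_force"],1),"open",round(s["opening"],4))
    print("shift mm",np.round(M.T@(np.array(X)-s["position"])*1000,1),"turn",np.round(np.degrees(R.from_matrix(M.T@G).as_rotvec()),1))
E
python3 - <<'E'
from h import *
p=np.load("/tmp/wrist.npy",allow_pickle=True).item();print(np.round(p["T_tool_cam"],3),p["fov_y"])
delta([.49,-.02,.30],72.6)
E
```

```text
[[ 0.001 -0.957 -0.29   0.072]
 [ 1.     0.001 -0.    -0.   ]
 [ 0.001 -0.29   0.957 -0.143]
 [ 0.     0.     0.     1.   ]] 63.771403479948226
t 0.85 pos [0.1247 0.51   0.2313] yaw 166.3 F [ 0.6  0.6 -0.8] open 0.0854
shift mm [-480.8 -428.1  -68.7] turn [ 0.  -0.  93.7]
```

```bash
python3 -m jog '[[-0.05,-0.04,-0.02,0,0,10],[-0.1,-0.08,-0.04,0,0,20],[-0.15,-0.12,-0.06,0,0,30],[-0.2,-0.16,-0.0687,0,0,40],[-0.25,-0.2,-0.0687,0,0,50],[-0.3,-0.25,-0.0687,0,0,60],[-0.35,-0.3,-0.0687,0,0,70],[-0.4,-0.35,-0.0687,0,0,80],[-0.45,-0.4,-0.0687,0,0,90],[-0.4808,-0.4281,-0.0687,0,0,93.7]]'
python3 - <<'E'
from h import *
delta([.49,-.02,.30],72.6)
E
```

```text
t 0.85 pos [0.1247 0.51   0.2313] yaw 166.3 F [ 0.6  0.6 -0.8] open 0.0854
shift mm [-480.8 -428.1  -68.7] turn [ 0.  -0.  93.7]validation failed for argument at $[0]...
```

```bash
python3 -m jog '[[-0.05,-0.04,-0.02,0,0,10,1],[-0.1,-0.08,-0.04,0,0,20,1],[-0.15,-0.12,-0.06,0,0,30,1],[-0.2,-0.16,-0.0687,0,0,40,1],[-0.25,-0.2,-0.0687,0,0,50,1],[-0.3,-0.25,-0.0687,0,0,60,1],[-0.35,-0.3,-0.0687,0,0,70,1],[-0.4,-0.35,-0.0687,0,0,80,1],[-0.45,-0.4,-0.0687,0,0,90,1],[-0.4808,-0.4281,-0.0687,0,0,93.7,1]]'
python3 - <<'E'
from h import *
delta([.49,-.02,.30],72.6)
E
```

```text
t: 2.1
position: [0.4752, 0.0024, 0.3003]
orientation: [2.536, 1.854, 0.002]
wrist_force: [1.3, 1.4, 0.1]
opening: 0.0854
t 2.1 pos [0.4752 0.0024 0.3003] yaw 72.4 F [1.3 1.4 0.1] open 0.0854
shift mm [-16.8  20.9   0.3] turn [ 0.1 -0.  -0.2]
```

```bash
python3 -m jog '[[0,0,0,0,0,0,0.47],[0,0,0,0,0,0,0.47],[0,0,0,0,0,0,0.47]]'
python3 - <<'E'
from h import *
s=ctrl.observe();p=ctrl.capture("wrist");save(p,"w1.png");C=cloud(p,s);np.save("/tmp/w1.npy",dict(p=p,s=s),allow_pickle=True)
delta([.49,-.02,.30],72.6)
for t in("ring_large","keeper_pin","ring_small"):
    for d in ctrl.masks_of(p,t)[:2]:
        m=d["pixels"]&(p["range_z"]>0);q=C[m]
        print(t,round(d["conf"],2),np.round(np.array(d["bbox"])*[560,420,560,420]),np.round(np.median(q,0),4),np.round((q.min(0)+q.max(0))/2,4))
E
```

```text
t: 2.48
position: [0.4741, 0.0055, 0.3004]
orientation: [2.53, 1.861, 0.001]
wrist_force: [0.0, 0.5, 0.1]
opening: 0.0404
t 2.52 pos [0.4741 0.0056 0.3004] yaw 72.7 F [-0.5  0.2  0.4] open 0.0402
shift mm [-19.7  22.8   0.4] turn [ 0.  -0.   0.1]
ring_large 0.84 [277. 205. 328. 256.] [ 0.4858 -0.0858  0.0322] [ 0.4855 -0.0888  0.0274]
keeper_pin 0.63 [334.  30. 386. 113.] [0.5971 0.0767 0.0353] [0.6001 0.078  0.0489]
ring_small 0.59 [359. 189. 396. 221.] [ 0.5844 -0.082   0.0322] [ 0.5844 -0.085   0.0283]
```

View pics/w1.png

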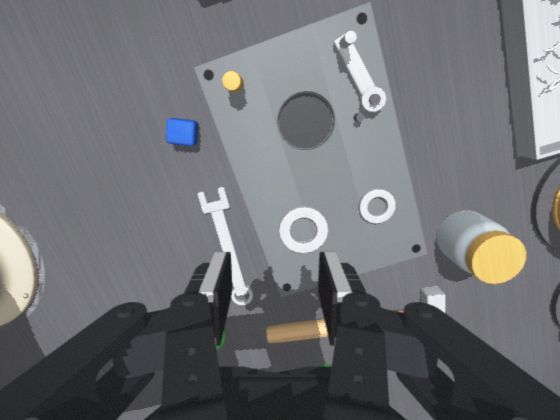

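Wrist view: the large ring is at (304,230), the recess at (306,121), the small ring at (378,206), the pin top at (350,39) and the plug at (232,80). I'll fit circles on the known planes.

Run:
```python
from h import *
d=np.load("/tmp/w1.npy",allow_pickle=True).item();p,s=d["p"],d["s"]
g=cv2.cvtColor(p["color"],cv2.COLOR_RGB2GRAY)
def fit(u,v,r,z,bright):
    w=g[v-r:v+r,u-r:u+r];t,b=cv2.threshold(w,0,255,cv2.THRESH_OTSU if bright else cv2.THRESH_OTSU|cv2.THRESH_BINARY_INV)
    cs,_=cv2.findContours(b,cv2.RETR_EXTERNAL,cv2.CHAIN_APPROX_NONE);c=max(cs,key=cv2.contourArea)[:,0]+[u-r,v-r]
    P=np.array([onz(p,a,e,z,s)[:2] for a,e in c]);return circ(P)
print("large",fit(304,230,34,.032,1));print("small",fit(378,206,25,.032,1));print("recess",fit(306,121,36,.022,0));print("pin",fit(350,38,8,.068,1));print("plug",fit(232,80,14,.062,1))
C=cloud(p,s);print(np.median(C[150:190,250:290,2]))
```

```text
large (array([ 0.48630995, -0.08643716]), np.float64(0.030928507846386913))
small (array([ 0.58519528, -0.08295578]), np.float64(0.021843621746432017))
recess (array([0.52769199, 0.04494843]), np.float64(0.034230983912504544))
pin (array([0.58906172, 0.11463204]), np.float64(0.005793338145007514))
plug (array([0.46010559, 0.11184747]), np.float64(0.009004143402529037))
0.022367357288273076
```

Run:
```python
from h import *
delta([.468,-.1375,.08],72.5)
```

```text
t 2.67 pos [0.4743 0.0052 0.3003] yaw 72.6 F [ 0.5  0.6 -0.3] open 0.04
shift mm [-138.1   36.4  220.3] turn [ 0.  -0.   0.1]
```

```bash
python3 -m jog '[[-0.05,0.01,0.03,0,0,0,0.47],[-0.1,0.02,0.07,0,0,0,0.47],[-0.138,0.036,0.12,0,0,0,0.47],[-0.138,0.036,0.17,0,0,0,0.47],[-0.138,0.036,0.21,0,0,0,0.47],[-0.138,0.036,0.22,0,0,0,0.47],[-0.138,0.036,0.22,0,0,0,0.47],[-0.138,0.036,0.22,0,0,0,0.47]]'
python3 - <<'E'
from h import *
delta([.468,-.1375,.032],72.5)
s=ctrl.observe();p=ctrl.capture("wrist");save(p,"w2.png");np.save("/tmp/w2.npy",dict(p=p,s=s),allow_pickle=True)
q=ctrl.capture("side");cv2.imwrite("pics/s2.png",cv2.resize(q["color"][130:290,230:400,::-1],None,fx=4,fy=3.75))
C=cloud(p,s);print("tips z",[np.round(np.min(C[250:400,a:b,2][C[250:400,a:b,2]>.05]),4) for a,b in((150,280),(280,420))])
E
```

```text
t: 3.68
position: [0.4687, -0.1382, 0.0822]
orientation: [2.53, 1.858, 0.003]
wrist_force: [0.7, 0.0, 1.0]
opening: 0.0403
t 3.67 pos [ 0.4687 -0.1382  0.0822] yaw 72.6 F [0.7 0.  1. ] open 0.0403
shift mm [ 0.5 -1.1 50.2] turn [0.2 0.  0.1]
tips z [np.float64(0.0832), np.float64(0.0837)]
```

View pics/w2.png

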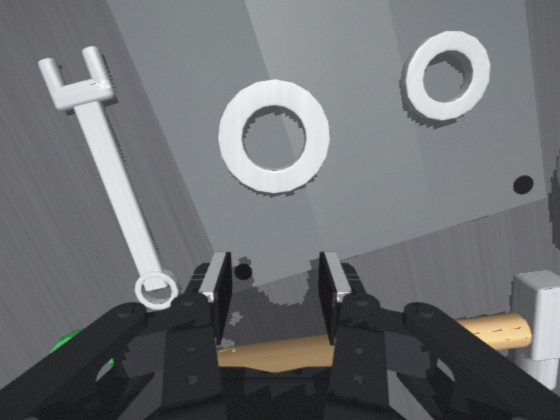

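View pics/s2.png

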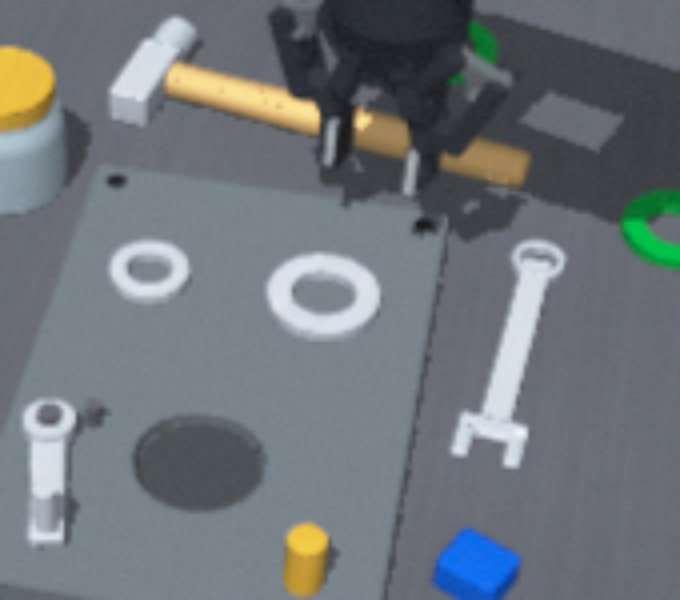

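```bash
python3 -m jog '[[0,-0.002,0.025,0,0,0,0.47],[0,-0.002,0.045,0,0,0,0.47],[0,-0.002,0.05,0,0,0,0.47],[0,-0.002,0.05,0,0,0,0.47],[0,-0.002,0.05,0,0,0,0.47]]'
python3 - <<'E'
from h import *
s=ctrl.observe();p=ctrl.capture("wrist");save(p,"w3.png")
delta([.468,-.1375,.026],72.5)
C=cloud(p,s);
for a,b in((180,240),(310,370)):
    z=C[240:350,a:b,2];print(np.round(np.percentile(z[z>.0255],[0,1,3,5]),4))
g=cv2.cvtColor(p["color"],cv2.COLOR_RGB2GRAY)
cs,_=cv2.findContours(((C[...,2]>.0285)&(C[...,2]<.036)&(g>150)).astype(np.uint8),cv2.RETR_EXTERNAL,cv2.CHAIN_APPROX_NONE)
for c in cs:
    if cv2.contourArea(c)>2000:
        P=np.array([onz(p,a,e,.032,s)[:2] for a,e in c[:,0]]);print(circ(P))
E
```

```text
t: 4.4
position: [0.4663, -0.1377, 0.0312]
orientation: [2.531, 1.858, 0.002]
wrist_force: [0.3, 0.2, -0.1]
opening: 0.0396
t 4.45 pos [ 0.4662 -0.1377  0.031 ] yaw 72.6 F [-0.5 -0.  -0.2] open 0.0401
shift mm [0.7 1.6 5. ] turn [ 0.1 -0.   0.1]
[0.0326 0.0367 0.0395 0.0417]
[0.033  0.0368 0.0397 0.0417]
(array([ 0.48573197, -0.08640436]), np.float64(0.03114828462316525))
(array([ 0.58292045, -0.08289424]), np.float64(0.021163376001653474))
```

View pics/w3.png

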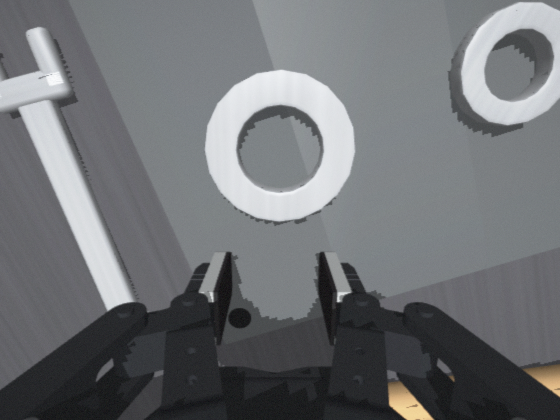

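```bash
python3 -m jog '[[0,0.001,0.003,0,0,0,0.47],[0,0.001,0.006,0,0,0,0.47],[0.008,0.001,0.006,0,0,0,0.47],[0.014,0.001,0.006,0,0,0,0.47],[0.02,0.001,0.006,0,0,0,0.47],[0.028,0.001,0.006,0,0,0,0.47],[0.036,0.001,0.006,0,0,0,0.47],[0.044,0.001,0.006,0,0,0,0.47],[0.05,0.001,0.006,0,0,0,0.47],[0.05,0.001,0.006,0,0,0,0.47]]'
python3 - <<'E'
from h import *
s=ctrl.observe();p=ctrl.capture("wrist");save(p,"w4.png")
delta([.468,-.1375,.026],72.5)
E
```

```text
t: 5.7
position: [0.4816, -0.0895, 0.024]
orientation: [-2.532, -1.86, -0.001]
wrist_force: [0.5, -1.4, 0.3]
opening: 0.04
t 5.75 pos [ 0.4816 -0.0898  0.024 ] yaw 72.6 F [-0.5  0.7  0. ] open 0.04
shift mm [-49.6   1.3  -2.1] turn [-0.  -0.   0.1]
```

View pics/w4.png

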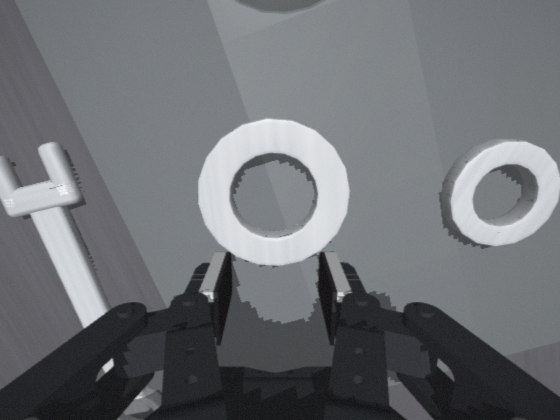

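The ring at (274,191) is cradled between the fingertips and moving straight. I'll push on.

```bash
python3 -m jog '[[0.008,0,-0.0005,0,0,0,0.47],[0.016,0,-0.0005,0,0,0,0.47],[0.024,0,-0.0005,0,0,0,0.47],[0.032,0,-0.0005,0,0,0,0.47],[0.04,0,-0.0005,0,0,0,0.47],[0.048,0,-0.0005,0,0,0,0.47],[0.055,0,-0.0005,0,0,0,0.47],[0.06,0,-0.0005,0,0,0,0.47],[0.06,0,-0.0005,0,0,0,0.47]]'
cat >> h.py <<'E'
def ringrec(p,s,z0=.0285):
    C=cloud(p,s);g=cv2.cvtColor(p["color"],cv2.COLOR_RGB2GRAY);out=[]
    M=R.from_rotvec(s["orientation"]).as_matrix()
    cs,_=cv2.findContours(((C[...,2]>z0)&(C[...,2]<.036)&(g>150)).astype(np.uint8),cv2.RETR_EXTERNAL,cv2.CHAIN_APPROX_NONE)
    for c in cs:
        if cv2.contourArea(c)>2000:
            P=np.array([onz(p,a,e,.032,s) for a,e in c[:,0]]);c0,r=circ(P[:,:2])
            c0,r=circ(P[abs(np.hypot(*(P[:,:2]-c0).T)-r)<.0015][:,:2])
            print("ring",np.round(c0,4),round(r,4),"tool",np.round(M.T@(np.r_[c0,.032]-s["position"])*1000,1))
    m=(C[...,2]<.0165)&(C[...,2]>.008)&(np.hypot(C[...,0]-.526,C[...,1]-.047)<.05)
    print("floor px",m.sum())
    cs,_=cv2.findContours(m.astype(np.uint8),cv2.RETR_EXTERNAL,cv2.CHAIN_APPROX_NONE)
    c=max(cs,key=cv2.contourArea)[:,0];print("floor bbox",c.min(0),c.max(0))
    return C,g
E
python3 - <<'E'
from h import *
s=ctrl.observe();p=ctrl.capture("wrist");save(p,"w5.png");np.save("/tmp/w5.npy",dict(p=p,s=s),allow_pickle=True)
delta([.468,-.1375,.026],72.5);ringrec(p,s)
E
```

```text
t: 6.88
position: [0.4996, -0.0324, 0.0245]
orientation: [-2.532, -1.859, -0.0]
wrist_force: [0.5, 0.5, -0.8]
opening: 0.0401
t 6.92 pos [ 0.4996 -0.0326  0.0245] yaw 72.6 F [-0.   0.2  0. ] open 0.0404
shift mm [-109.5    1.3   -1.5] turn [ 0.  -0.   0.1]
ring [ 0.5874 -0.0802] 0.0188 tool [-19.4  98.   -7.5]
ring [0.511  0.0022] 0.0312 tool [36.4  0.5 -7.5]
floor px 18595
floor bbox [197   0] [360 143]
```

View pics/w5.png

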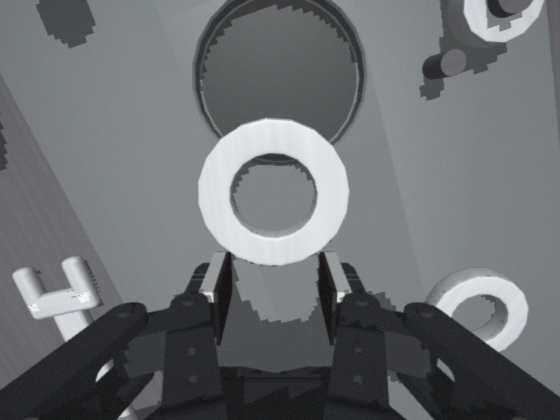

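Run:
```python
from h import *
d=np.load("/tmp/w5.npy",allow_pickle=True).item();p,s=d["p"],d["s"]
M=R.from_rotvec(s["orientation"]).as_matrix()
g=cv2.GaussianBlur(cv2.cvtColor(p["color"],cv2.COLOR_RGB2GRAY),(3,3),0).astype(float)
# radial edge search from outside in, for centre guess
c=(279.5,76)
P=[]
for a in np.radians(np.r_[130:410:3]):
    uv=[(c[0]+r*np.cos(a),c[1]+r*np.sin(a)) for r in np.arange(98,74,-.5)]
    uv=[(u,v) for u,v in uv if 0<=u<559 and 0<=v<419]
    if len(uv)<20: continue
    q=cv2.remap(g.astype(np.float32),np.float32([[u for u,v in uv]]),np.float32([[v for u,v in uv]]),1)[0]
    k=np.argmax(np.abs(np.diff(q)));
    X=onz(p,*uv[k],.022,s);P.append(X[:2])
P=np.array(P);
for _ in range(4):
    cc,r=circ(P);e=abs(np.hypot(*(P-cc).T)-r);P=P[e<max(.001,1.5*np.median(e))]
print(cc,r,len(P),np.std(np.hypot(*(P-cc).T)),"tool",M.T@(np.r_[cc,.022]-s["position"])*1000)
```

```text
[0.52728625 0.04699298] 0.03356604417793651 53 0.00041299507877298606 tool [84.04770014  2.63995459  2.53595355]
```

```bash
python3 -m jog '[[0.006,0.0005,0,0,0,0,0.47],[0.012,0.001,0,0,0,0,0.47],[0.018,0.0015,0,0,0,0,0.47],[0.024,0.002,0,0,0,0,0.47],[0.03,0.002,0,0,0,0,0.47],[0.035,0.002,0,0,0,0,0.47],[0.04,0.002,0,0,0,0,0.47],[0.044,0.002,0,0,0,0,0.47],[0.046,0.002,0,0,0,0,0.47],[0.046,0.002,0,0,0,0,0.47]]'
python3 - <<'E'
from h import *
s=ctrl.observe();p=ctrl.capture("wrist");save(p,"w6.png");np.save("/tmp/w6.npy",dict(p=p,s=s),allow_pickle=True)
delta([.468,-.1375,.026],72.5);C,_=ringrec(p,s,.02)
print(np.round(C[130:270:10,275,2],4),np.round(C[192,190:370:10,2],4))
E
```

```text
t: 8.18
position: [0.5151, 0.0107, 0.0244]
orientation: [-2.532, -1.859, -0.0]
wrist_force: [-0.5, 0.6, 0.2]
opening: 0.0402
t 8.22 pos [0.5151 0.0106 0.0244] yaw 72.6 F [ 0.  -0.8 -0. ] open 0.0405
shift mm [-155.4   -0.6   -1.6] turn [-0.  -0.   0.1]
ring [0.527  0.0454] 0.029 tool [36.7  0.9 -7.6]
ring [0.5997 0.0776] 0.0166 tool [89.1 60.6 -7.6]
ring [0.5425 0.0704] 0.0341 tool [65.2  8.2 -7.6]
floor px 6660
floor bbox [235 156] [312 229]
[0.0228 0.0235 0.0229 0.0126 0.0128 0.0131 0.0125 0.0125 0.0131 0.0122
 0.018  0.0222 0.0233 0.0199] [0.022  0.0161 0.023  0.022  0.0221 0.013  0.0128 0.0127 0.0131 0.013
 0.0128 0.0132 0.0124 0.0224 0.0223 0.0222 0.0193 0.0229]
```

View pics/w6.png

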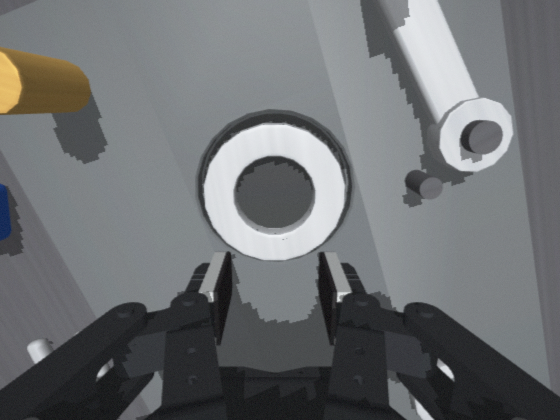

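The ring has dropped in: at (274,191) its top is at z≈0.022–0.023 all round, so it's flush. Next I retreat and go to the keeper.

```bash
python3 -m jog '[[-0.01,0,0,0,0,0,0.47],[-0.015,0,-0.02,0,0,0,0.47],[-0.015,0,-0.06,0,0,0,0.3],[-0.015,0,-0.1,0,0,0,0.094],[-0.015,0,-0.1,0,0,0,0.094],[-0.015,0,-0.1,0,0,0,0.094]]'
python3 - <<'E'
from h import *
delta([.6194,.1246,.12],15.3)
s=ctrl.observe();p=ctrl.capture("wrist");save(p,"w7.png");ringrec(p,s,.02)
print(s["joint_positions"])
E
```

```text
t: 8.98
position: [0.5102, -0.0042, 0.1238]
orientation: [-2.532, -1.858, 0.001]
wrist_force: [-0.6, 1.0, -0.8]
opening: 0.0079
t 8.97 pos [ 0.5102 -0.0042  0.1238] yaw 72.5 F [-0.6  1.  -0.8] open 0.0079
shift mm [155.7  65.5   3.7] turn [-0.   0.  57.2]
ring [ 0.5852 -0.0824] 0.0228 tool [-52.1  95.1  91.7]
ring [0.5265 0.0436] 0.0298 tool [50.5  1.3 91.7]
ring [0.6005 0.0826] 0.0189 tool [110.   60.2  91.7]
ring [0.5327 0.0654] 0.052 tool [73.2  0.7 91.7]
floor px 2822
floor bbox [250 113] [298 162]
[-8.06708405e-02  7.29393451e-02  1.59579506e+00  5.67835657e-05
  1.47381047e+00  2.24126730e-01]
```

View pics/w7.png

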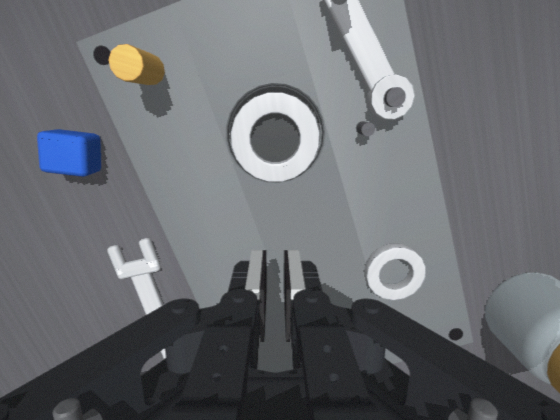

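The ring is seated; the small ring, plug and block look undisturbed. I'll move beside the pin, staying high.

```bash
python3 -m jog '[[0.02,0.01,0,0,0,7,0.094],[0.04,0.02,0,0,0,14,0.094],[0.07,0.03,0,0,0,22,0.094],[0.1,0.045,0,0,0,30,0.094],[0.13,0.055,0,0,0,38,0.094],[0.156,0.0655,0,0,0,46,0.094],[0.156,0.0655,0,0,0,54,0.094],[0.156,0.0655,0,0,0,57,0.094],[0.156,0.0655,0,0,0,57,0.094],[0.156,0.0655,0,0,0,57,0.094]]'
python3 - <<'E'
from h import *
delta([.6194,.1246,.044],15.3)
s=ctrl.observe();p=ctrl.capture("wrist");save(p,"w8.png");np.save("/tmp/w8.npy",dict(p=p,s=s),allow_pickle=True)
C=cloud(p,s);m=(C[...,2]>.06)&(C[...,2]<.072)&(np.hypot(C[...,0]-.588,C[...,1]-.116)<.03);print(C[m].mean(0),m.sum(),np.argwhere(m).mean(0))
E
```

```text
t: 10.28
position: [0.6196, 0.1252, 0.1236]
orientation: [-3.112, -0.427, 0.002]
wrist_force: [0.7, -0.2, 0.2]
opening: 0.0077
t 10.28 pos [0.6196 0.1252 0.1236] yaw 15.6 F [ 0.7 -0.2  0.2] open 0.0077
shift mm [-0.2  0.5 79.6] turn [-0.   0.1  0.3]
[0.59082486 0.11523279 0.06703834] 287 [270.68641115 275.93379791]
```

View pics/w8.png

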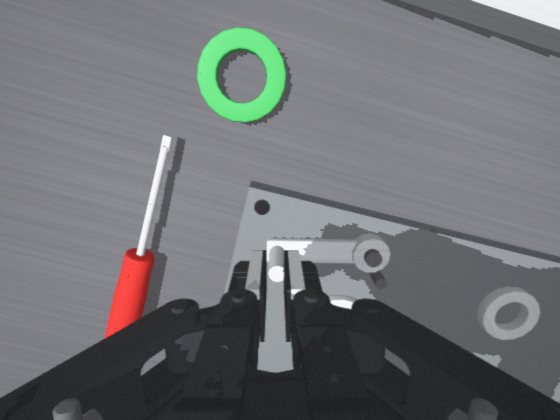

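```bash
python3 -m jog '[[0.002,0,0.03,0,0,0,0.094],[0.002,0,0.055,0,0,0,0.094],[0.002,0,0.072,0,0,0,0.094],[0.002,0,0.08,0,0,0,0.094],[0.002,0,0.08,0,0,0,0.094],[0.002,0,0.08,0,0,0,0.094]]'
python3 - <<'E'
from h import *
import math
s=ctrl.observe();p=ctrl.capture("side");cv2.imwrite("pics/s9.png",cv2.resize(p["color"][180:320,200:360,::-1],None,fx=4,fy=4))
pv=np.array([.607,.0487])
for th in (15.3,25,35,45,55,65,75,85,91.5):
    t=np.radians(th);q=pv+.070*np.array([-np.sin(t),np.cos(t)])+.0155*np.array([np.cos(t),np.sin(t)])
    M=R.from_rotvec(s["orientation"]).as_matrix()
    print(th,np.round(q,4),"shift",np.round(M.T[:2,:2]@(q-s["position"][:2])*1000,1))
delta([.6194,.1246,.044],15.3)
E
```

```text
t: 11.08
position: [0.6225, 0.126, 0.0457]
orientation: [-3.113, -0.425, -0.003]
wrist_force: [-0.6, 0.1, 0.1]
opening: 0.008
15.3 [0.6035 0.1203] shift [-19.9   0.4]
25 [0.5915 0.1187] shift [-31.9  -1.3]
35 [0.5795 0.1149] shift [-44.4  -0.8]
45 [0.5685 0.1092] shift [-56.6   1.8]
55 [0.5585 0.1015] shift [-68.2   6.4]
65 [0.5501 0.0923] shift [-78.8  13. ]
75 [0.5434 0.0818] shift [-88.1  21.4]
85 [0.5386 0.0702] shift [-95.8  31.2]
91.5 [0.5366 0.0624] shift [-99.8  38.3]
t 11.12 pos [0.6225 0.126  0.0458] yaw 15.6 F [-0.5 -0.3 -0.4] open 0.0079
shift mm [-3.4  0.6  1.8] turn [ 0.  -0.1  0.3]
```

View pics/s9.png

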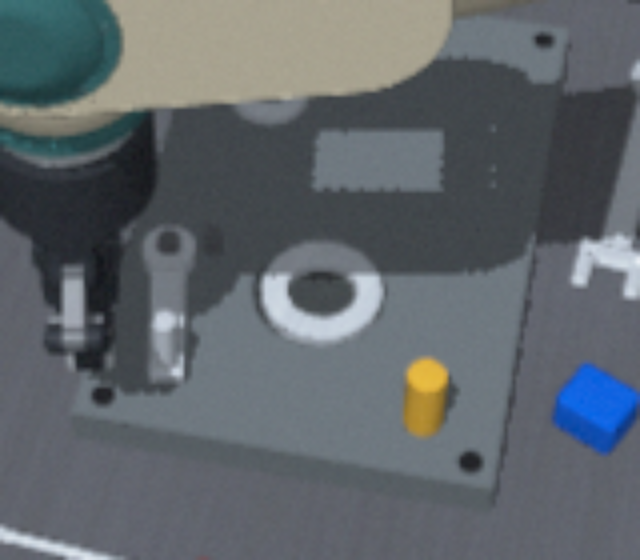

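```bash
python3 -m jog '[[-0.01,0,0,0,0,0,0.094],[-0.02,0,0,0,0,0,0.094],[-0.026,-0.0005,0,0,0,-5,0.094],[-0.032,-0.001,0,0,0,-9.4,0.094],[-0.038,-0.001,0,0,0,-14.5,0.094],[-0.0445,-0.001,0,0,0,-19.4,0.094],[-0.0505,0.0005,0,0,0,-24.5,0.094],[-0.0565,0.002,0,0,0,-29.4,0.094],[-0.0565,0.002,0,0,0,-29.4,0.094]]'
python3 - <<'E'
from h import *
s=ctrl.observe();p=ctrl.capture("side");cv2.imwrite("pics/s10.png",cv2.resize(p["color"][180:320,200:360,::-1],None,fx=4,fy=4))
p=ctrl.capture("wrist");save(p,"w10.png")
pv=np.array([.607,.0487]);M=R.from_rotvec(s["orientation"]).as_matrix()
for th in (45,55,65,75,85,91.5):
    t=np.radians(th);q=pv+.070*np.array([-np.sin(t),np.cos(t)])+.0155*np.array([np.cos(t),np.sin(t)])
    print(th,"shift",np.round(M.T[:2,:2]@(q-s["position"][:2])*1000,1))
delta([.5685,.1092,.044],45)
E
```

```text
t: 12.25
position: [0.5674, 0.1086, 0.0448]
orientation: [2.903, 1.2, 0.0]
wrist_force: [-0.1, 0.5, -0.2]
opening: 0.0081
45 shift [1.1 0.4]
55 shift [-11.2  -1.2]
65 shift [-23.7  -0.7]
75 shift [-35.9   2.1]
85 shift [-47.5   6.9]
91.5 shift [-54.4  11. ]
t 12.35 pos [0.5678 0.1088 0.0447] yaw 44.9 F [ 0.3 -0.2  0.8] open 0.0075
shift mm [0.8 0.2 0.7] turn [ 0.  -0.  -0.1]
```

View pics/s10.png

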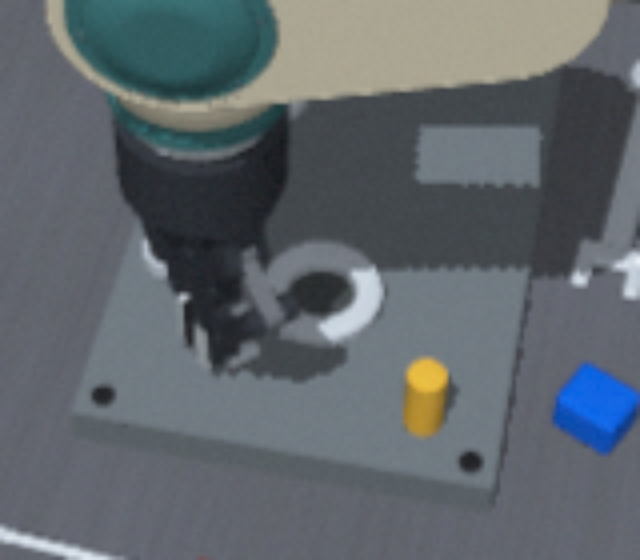

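View pics/w10.png

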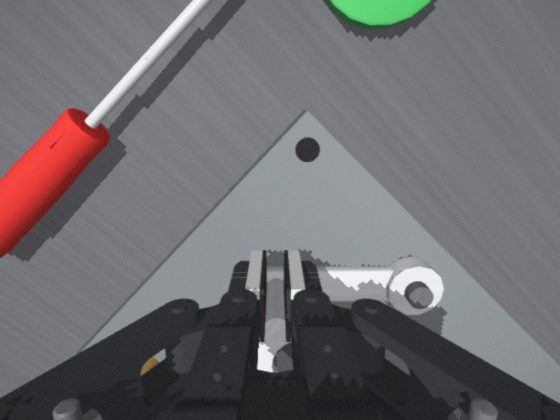

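The keeper arm now lies crosswise ahead of the fingers (image row ~275), with the pin in the finger gap. It follows the push, so I'll go on to the stop.

```bash
python3 -m jog '[[-0.006,-0.0005,0,0,0,-5,0.094],[-0.0115,-0.001,0,0,0,-10,0.094],[-0.018,-0.001,0,0,0,-15,0.094],[-0.024,-0.0005,0,0,0,-20,0.094],[-0.03,0.0005,0,0,0,-25,0.094],[-0.036,0.002,0,0,0,-30,0.094],[-0.042,0.0045,0,0,0,-35,0.094],[-0.0475,0.007,0,0,0,-40,0.094],[-0.0475,0.007,0,0,0,-40,0.094]]'
python3 - <<'E'
from h import *
s=ctrl.observe();p=ctrl.capture("side");cv2.imwrite("pics/s11.png",cv2.resize(p["color"][180:320,200:360,::-1],None,fx=4,fy=4))
delta([.5366,.0624,.044],91.5)
E
```

```text
t: 13.48
position: [0.5389, 0.0704, 0.0443]
orientation: [-2.319, -2.119, 0.001]
wrist_force: [-1.1, 1.6, 0.7]
opening: 0.0077
t 13.53 pos [0.5391 0.0705 0.0444] yaw 84.8 F [-0.8  1.   0.1] open 0.0084
shift mm [-8.3 -1.8  0.4] turn [-0.  -0.  -6.7]
```

View pics/s11.png

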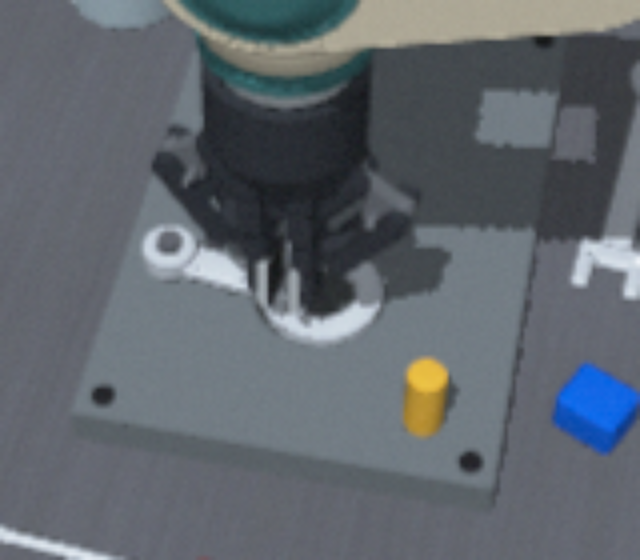

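```bash
python3 -m jog '[[-0.002,0,0,0,0,-2,0.094],[-0.004,-0.0005,0,0,0,-4,0.094],[-0.006,-0.001,0,0,0,-5.5,0.094],[-0.0075,-0.001,0,0,0,-6.7,0.094],[-0.0075,-0.001,0,0,0,-6.7,0.094]]'; python3 -m jog '[[-0.001,0,0,0,0,0,0.094],[-0.001,0,0,0,0,0,0.094]]'; python3 -m jog '[[-0.001,0,0,0,0,0,0.094],[-0.001,0,0,0,0,0,0.094]]';python3 -m jog '[[-0.001,0,0,0,0,0,0.094],[-0.001,0,0,0,0,0,0.094]]'
```

```text
t: 14.15
position: [0.5376, 0.0629, 0.0444]
orientation: [-2.19, -2.253, -0.0]
wrist_force: [-2.1, 1.0, -0.0]
opening: 0.0082
t: 14.4
position: [0.5377, 0.0621, 0.0445]
orientation: [-2.189, -2.253, -0.0]
wrist_force: [-1.3, 2.1, -0.7]
opening: 0.0077
t: 14.65
position: [0.5376, 0.0619, 0.0445]
orientation: [-2.188, -2.253, -0.002]
wrist_force: [-1.9, 5.0, -0.6]
opening: 0.0079
t: 14.9
position: [0.5376, 0.0617, 0.0445]
orientation: [-2.187, -2.252, -0.004]
wrist_force: [-1.1, 8.8, -0.4]
opening: 0.0079
```

The force climbs while the pose stands still, which is what contact with the stop looks like. I'll push one more step, then retreat and check.

```bash
python3 -m jog '[[-0.001,0,0,0,0,0,0.094],[-0.0015,0,0,0,0,0,0.094],[-0.0015,0,0,0,0,0,0.094]]'; python3 -m jog '[[0.006,0,0,0,0,0,0.094],[0.015,0,0,0,0,0,0.094],[0.02,0,0,0,0,0,0.094],[0.02,0,-0.04,0,0,0,0.094],[0.02,0,-0.08,0,0,0,0.094],[0.02,0,-0.13,0,0,0,0.094],[0.02,0,-0.16,0,0,0,0.094],[0.02,0,-0.16,0,0,0,0.094],[0.02,0,-0.16,0,0,0,0.094]]'
python3 - <<'E'
from h import *
s=ctrl.observe();p=ctrl.capture("wrist");save(p,"w12.png");np.save("/tmp/w12.npy",dict(p=p,s=s),allow_pickle=True)
q=ctrl.capture("side");cv2.imwrite("pics/s12.png",cv2.resize(q["color"][160:320,200:360,::-1],None,fx=3.75,fy=3.75));
C=cloud(p,s);m=(C[...,2]>.06)&(C[...,2]<.072)&(np.hypot(C[...,0]-.536,C[...,1]-.048)<.03);print("pin",C[m].mean(0),m.sum(),np.argwhere(m).mean(0))
delta([.5,.0,.2],91.5)
E
```

```text
t: 15.28
position: [0.5376, 0.0614, 0.0445]
orientation: [-2.185, -2.252, -0.006]
wrist_force: [-1.6, 13.8, -0.4]
opening: 0.0078
t: 16.4
position: [0.5368, 0.0783, 0.2031]
orientation: [-2.188, -2.252, 0.002]
wrist_force: [-0.1, 0.1, -1.5]
opening: 0.0084
pin [0.53693856 0.04596579 0.06731274] 169 [228.32544379 272.74556213]
t 16.5 pos [0.5365 0.0783 0.2026] yaw 91.7 F [ 0.3 -1.1 -0.5] open 0.0081
shift mm [-77.3 -38.8   2.7] turn [-0.2  0.   0.2]
```

View pics/w12.png

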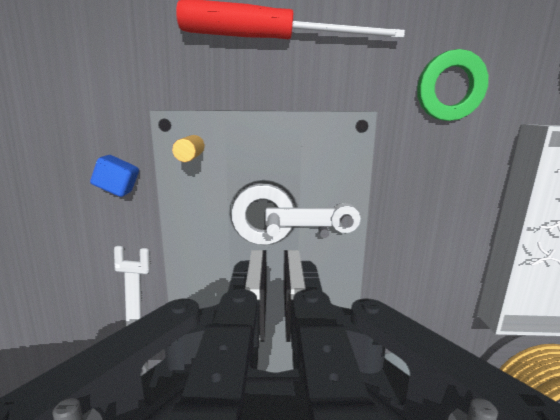

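View pics/s12.png

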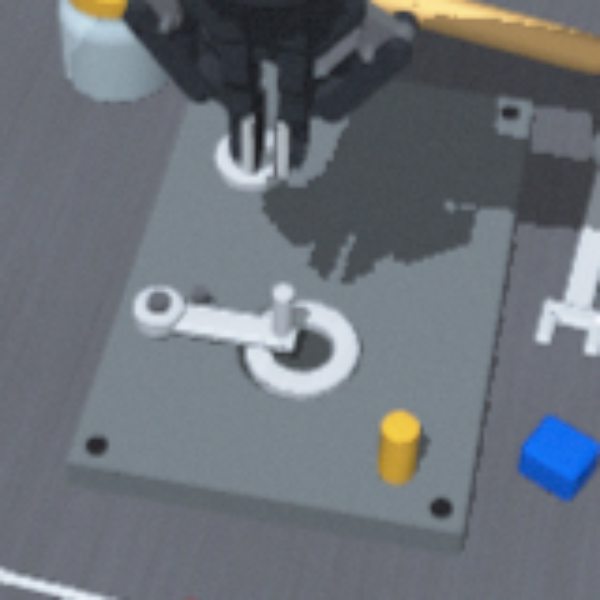

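The keeper arm lies along row ~217, parallel to the plate's edge (row 112) and against the stop peg at (322,233). The ring is flush under it. One numerical check before handing in, with the arm moved clear of the view.

```bash
python3 -m jog '[[0.05,0,-0.05,0,0,0,0.094],[0.1,0,-0.06,0,0,0,0.094],[0.15,0,-0.06,0,0,0,0.094],[0.2,0,-0.06,0,0,0,0.094],[0.2,0,-0.06,0,0,0,0.094]]'
python3 - <<'E'
from h import *
s=ctrl.observe();print(s["t"],s["position"],s["wrist_force"])
for n in("top","side"):
    p=ctrl.capture(n);C=cloud(p);save(p,n+"9.png");x,y,z=C[...,0],C[...,1],C[...,2]
    b=(x>.4)&(x<.66)&(y>-.2)&(y<.2)
    m=b&(z>.030)&(z<.0365)&(x>.54)&(x<.588)&(abs(y-.049)<.02);c=np.polyfit(x[m],y[m],1);print(n,"arm",m.sum(),"dir deg",np.degrees(np.arctan(c[0])))
    pm=b&(z>.06)&(np.hypot(x-.535,y-.048)<.02);print("pin",C[pm].mean(0))
    print("small",C[b&(z>.028)&(z<.036)&(np.hypot(x-.582,y+.08)<.035)].mean(0),"plug",C[b&(z>.055)&(np.hypot(x-.457,y-.114)<.03)].mean(0))
    rr=np.hypot(x-.5255,y-.047);q=b&(rr>.021)&(rr<.029)&((y<.036)|(y>.062)|(x<.52));print("ring z pct",np.round(np.percentile(z[q],[2,25,50,75,98]),4))
    if n=="top":cv2.imwrite("pics/top9c.png",cv2.resize(p["color"][120:320,170:400,::-1],None,fx=3,fy=3,interpolation=cv2.INTER_CUBIC))
E
```

```text
t: 17.12
position: [0.5303, 0.2812, 0.2622]
orientation: [-2.183, -2.257, 0.004]
wrist_force: [0.4, -0.7, -1.0]
opening: 0.0078
17.125 [0.53029416 0.28124131 0.26222639] [ 0.43103978 -0.71016036 -0.99825349]
top arm 123 dir deg -0.40662646409641406
pin [0.53408877 0.04756839 0.06837233]
small [ 0.58227374 -0.07982848  0.03184858] plug [0.45718405 0.11453481 0.06217704]
ring z pct [0.0173 0.0207 0.0223 0.0239 0.0271]
side arm 30 dir deg 46.40539324123014
pin [nan nan nan]
small [ 0.56880226 -0.08313227  0.03114958] plug [0.4576651  0.11531727 0.06028749]
ring z pct [0.0134 0.0195 0.0208 0.0216 0.0238]<stdin>:7: RuntimeWarning: Mean of empty slice.
  ret = um.true_divide(
```

View pics/top9c.png

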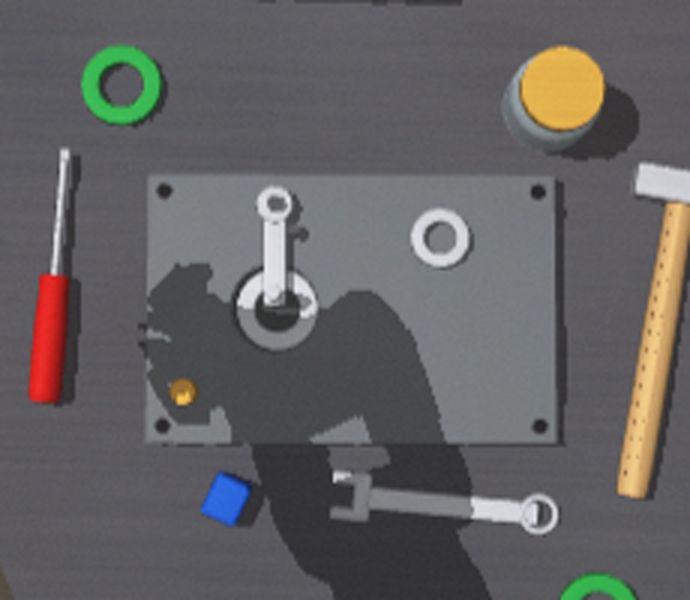

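Run:
```python
from h import *
d=np.load("/tmp/w12.npy",allow_pickle=True).item();p,s=d["p"],d["s"];C=cloud(p,s);x,y,z=C[...,0],C[...,1],C[...,2]
g=cv2.cvtColor(p["color"],cv2.COLOR_RGB2GRAY)
E=[];A=[]
for u in range(170,360,5):
    k=100+np.argmax(np.diff(g[100:122,u].astype(int)));E.append(onz(p,u,k+.5,.022,s)[:2])
for u in range(288,328,3):
    m=np.argwhere((g[200:232,u]>170))[:,0]+200;A.append(onz(p,u,m.min(),.034,s)[:2])
E,A=np.array(E),np.array(A)
for n,P in(("edge",E),("arm",A)):
    c=np.polyfit(P[:,0],P[:,1],1);print(n,np.degrees(np.arctan(c[0])),np.std(P[:,1]-np.polyval(c,P[:,0])))
cv2.imwrite("pics/w12c.png",cv2.resize(p["color"][170:260,210:370,::-1],None,fx=5,fy=5,interpolation=cv2.INTER_CUBIC))
```

```text
edge 1.2833237306615273 0.00023582840133485198
arm -5.261758208168129 0.0018775227097287885
```

View pics/w12c.png

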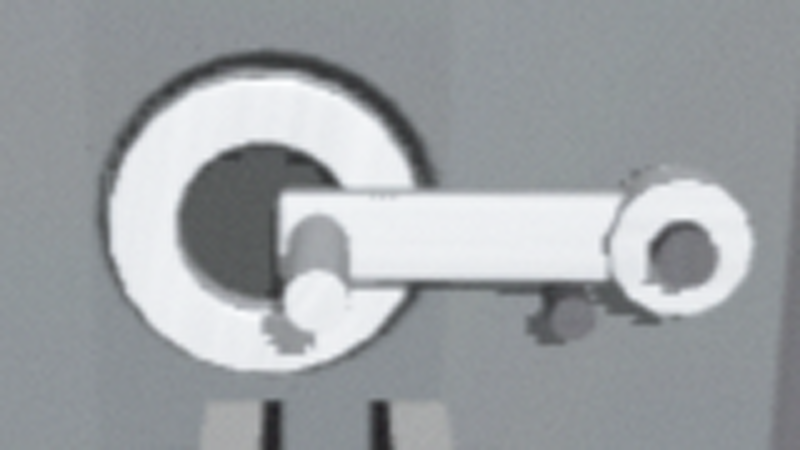

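The fitted arm slope of -5.3° is off because the fit picked up ring pixels. In the enlarged picture, both arm edges (rows 190→193 and 280→281) are parallel to the plate edge within about 0.5°, and the arm rests on the peg.

```bash
python3 -c "
from bench import ctrl
print(ctrl.job_done(), ctrl.observe()['t'])"
```

```text
the job is handed in; nothing more can be done
the job is handed in; nothing more can be done
```

The larger ring lies in the recess and the keeper is fully home. I handed the job in at about 17.4 s, with the robot clear of everything.

**What I did:** I pushed the ring across the plate between two half-open fingertips until it dropped in. I then pushed the keeper round by its pin until it stopped against the peg, where the force rose to about 14 N with the tool standing almost still.

**Last checks:**
- **Ring:** its top was at about 22 mm all round, level with the plate, measured right after it dropped.
- **Keeper:** the arm is parallel to the plate's edge within about 0.5° and rests against the peg. The top camera put it at -0.4°.
- **Other things:** the small ring and plug measure unchanged in the top camera. The tools, block, jar and green rings look untouched.

**Checks that failed or disagreed:**
- **Side camera:** the robot arm blocked its last view, so its keeper, pin and small-ring readings were useless.
- **Keeper fit:** one fit gave -5.3° because it picked up ring pixels. I judged the angle from the enlarged wrist picture instead.
- **Ring height afterwards:** the final ring heights were scattered in both the top and side views (medians 22.3 and 20.8 mm), so the flushness reading rests on the earlier wrist view.
- **Cameras:** the wrist camera differed from the fixed ones by about 3 mm in position.

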